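Pin and level the riser shelf under load

TASK

Take the steel retaining pin out of the pegboard strip and drop it fully home through the riser's lug and the shelf bracket under it, and let go of it. Then turn the riser's levelling foot until, with the spirit level pressed down firmly so that the sprung deck sits on its stop, the bubble stands between the two lines. Finish while still pressing the spirit level down with the bubble centred, and leave everything else where it is.

Things in the scene. Friction and masses are not known exactly. Their poses are not given: they have to be found in the camera images.
- stand: the riser: low dark steel stand fixed to the shelf, 365 mm base rail, with a plywood deck 275 x 110 mm (top 70 to 77 mm above the work surface). Origin: on the work surface; x runs along the riser from the lug end (-x) to the levelling foot (+x, to the robot's left), z up. The deck rocks with the foot about a pivot at x = +45 mm; its spring hinge is at its -x end, x = -145 mm
- hole (a point): centre of the top mouth of the pin hole, on the top face of the riser's lug (50 x 50 mm tongue at the -x end, 210 mm from the origin, top 42 mm above the work surface). The hole is 13 mm wide with a 2 mm chamfer and goes straight down through the 12 mm lug, an 8 mm gap and the 12 mm aluminium bracket below. z axis up
- pin: steel retaining pin, 70 mm long overall, standing upright in one of the end holes of the wooden strip: shank 10 mm thick and 36 mm long with a tapered tip, then a round head 18 mm in diameter and 34 mm tall, to be gripped near its top. Origin: centre of the tip; z axis runs up to the head, whose top is at 70 mm. Home: the head rests on the lug, tip 36 mm below the hole mouth. 70 g
- strip: thick wooden pegboard strip lying on the shelf, fixed, 150 x 50 x 46 mm high. Origin: centre of the underside; x axis along the strip. Three holes 13 mm wide, 40 mm deep, at x = -45, 0 and +45 mm; the pin stands in one end hole with its head on the strip's top face, the odd hook peg in the other
- hookpeg: small white plastic peg with a bent hook top, 58 mm tall, in the strip's other end hole; leave it alone. Origin: bottom of its shank
- foot (a joint): angle of the levelling foot, rad, 0 to 3.2 stop to stop; grows as it is turned clockwise seen from above, and this RAISES the deck's foot end: the deck tilts up by 0.025 rad for each rad of foot. Stays where it is left, friction about 0.15 N m; the foot itself does not rise or sink. It starts 0.4 to 1.5 rad short of where it must go
- foot_grip (a point): on the axis of the levelling foot, 118 mm above the work surface, where to grip its upright bar: 52 mm long, 14 mm thick, from 93 to 130 mm high, black plastic, 165 mm from the riser's origin at the +x end. This point's x axis runs along the bar (the fingers close across it), z up
- foot_end (a point): end of the bar of the foot, 26 mm from its axis at the grip's height; on the end that has a small steel dot on top
- level: aluminium spirit level lying loose along the deck, 200 x 34 mm, 32 mm tall, with an open black window 80 mm long in the middle that shows the bubble and two white lines 23 mm apart. Origin: centre of the underside; x axis along it towards the foot end of the riser, z up. about 0.33 kg
- press (a point): where to press the spirit level down: centre of the flat top of its solid end block nearest the foot (block 60 mm long, 34 mm wide; the point is 25 mm from the level's end and 75 mm from its middle). At rest about 106 mm above the work surface
- bubble (a joint): position of the white bubble (17 mm long) along the spirit level's x axis, m: 0 is midway between the lines, positive towards the foot end, range -0.025 to 0.025. It floats to the higher end: 10 mm for each 0.025 rad of tilt (0.4 m per rad), so about 10 mm for each rad of foot. It settles in about 1.5 s
- deck (a joint): how far the sprung deck stands up off its stop, rad: 0.02 when unloaded, 0 when pressed right down. Pressing on the point given takes about 4.5 N to reach the stop; pressing the deck down makes the bubble go 8 mm towards the hinged end
- bottle: closed white bottle, 68 mm across, 200 mm tall, bystander. Origin: centre of the underside
- tumbler: small glass tumbler with spare plastic hooks, 72 mm across, 105 mm tall with the hooks, bystander. Origin: centre of the underside
- dustpan: aluminium dustpan, 150 x 170 mm with a 95 mm handle, bystander, up to 60 mm tall. Origin: under the middle of its pan
- brush: hand brush with a beech back, 260 x 38 x 48 mm, bystander. Origin: under its middle

How it is judged:
On the way, in this order (a step that is already met when the one before it is completed fails the run):
1. the pin is fully home through lug and bracket and let go (z of pin in the frame of hole below -0.033 m and horizontal distance between pin and hole below 0.005 m and angle between pin's own z axis and vertical below 0.12 rad and contact force between the fingers and pin below 0.1 N), for 0.2 s.
2. the spirit level is pressed down on the deck, the deck on its stop, with the bubble between the lines (value of joint bubble between -0.003 and 0.003 m and value of joint deck below 0.004 rad and contact force between the fingers and level above 3 N), for 0.5 s.
At the end, for the whole second after the job is handed in: Pin upright in the holes, within 3 mm of fully home, released. Fingers press the spirit level with over 3 N, it bears on the deck with over 4 N, the deck is within 0.004 rad of its stop, the level is flat and still, the bubble within 3 mm of the middle (between the lines) (all of step 1 and all of step 2 and contact force between level and deck above 4 N and angle between level's own z axis and vertical below 0.1 rad and angular speed of level below 0.1 rad/s); the arm keeps its last pose, push and grip.
It fails at once if the bottle, tumbler, dustpan, hand brush or hook peg is shoved more than 30 mm or knocked over (distance of any of bottle, tumbler, dustpan, brush, hookpeg from where it was at the start of the episode above 0.03 m or angle between any of bottle, tumbler, dustpan, brush, hookpeg's own z axis and vertical above 0.5 rad).
It fails at once if the levelling foot is turned before the pin is home (distance of foot_end from where it was at the start of the episode above 0.012 m and not (z of pin in the frame of hole below -0.033 m and horizontal distance between pin and hole below 0.005 m and angle between pin's own z axis and vertical below 0.12 rad)).
It fails at once if the spirit level is knocked off or across the deck, or tipped up (distance of level from where it was at the start of the episode above 0.03 m or angle between level's own z axis and vertical above 0.2 rad).
It also fails if it takes over 64 s, if anything falls off the work surface, if the arm or the gripper's body presses on something with over 40 N, if the wrist force passes 120 N, or if a joint passes its speed limit or range.

ROBOT

A 6-joint arm with a two-finger parallel gripper is mounted at the origin on the work surface. World frame = base frame: x ahead of the robot, y to its left, z up, the work surface at z = 0. Lengths are in m, angles in rad, forces in N, time in s.
With the tool pointing down it reaches from about 0.325 to 0.85 m from the base axis. Payload 4.4 kg.
Tool frame: the origin (TCP) lies between the finger pads; the fingertips stand 8 mm ahead of it and the grasp point (between the pads) lies 11 mm behind it (robot.tip_extent is the x of the fingertips in the tool frame, in m); x points along the fingers, z is the direction in which the jaws open and shut, and the axes are right-handed (so a half turn about x gives the same grasp; the last joint's range is limited). The gripper opens to 94 mm and grips with 3 to 60 N. Pads are 16 mm wide; open, the fingers measure 119 mm over their backs; the gripper's body (75 mm by 177 mm) begins 78 mm behind the grasp point.
Start: joints at [-1.484, 0.207, 1.542, -0, 1.393, -0.15], TCP at [0.135, -0.559, 0.213] pointing down, gripper open.
Joint ranges: [-2.73, 2.73], [-0.86, 2.22], [0.23, 2.46], [-1.11, 4.25], [0.08, 2.63], [-2.82, 2.82]. Speed limits (rad/s): [2.79, 2.79, 3.14, 3.14, 3.14, 3.14].

INTERFACE

Orientations are given as a rotation vector (axis times angle).
In Python, from workcell import robot, camera gives the robot as it stands.
- The arm moves only by the tool arm_command, never from a script. Its argument "targets" is a list of rows, each a list of 4 numbers: the shift along the tool's x, y, z in m, then the turn about the tool's x in rad. In form: [[dx, dy, dz, twist], ...]. A call has 1 to 12 rows; each row shifts and turns the commanded pose from where the row before left it, along the tool's axes as they then stand; what a row does not reach is not made up. A row lasts 1/8 s, in which the tool goes at most 62.5 mm and 10.7 degrees, less where a joint would pass 70% of its speed; a pose out of reach is approached as far as the arm can. A call with a gripper value outside its range is refused whole. "hand" is the opening, from -1 (shut) to 1 (fully open), so that 0 is half open, set as the call begins (left out, the last holds). The fingers move at their own pace and stop on an object; "force" is the grip in N (left out, the last holds). Time passes only in rows, so rows that do not move let the fingers close. It gives the time, the measured TCP pose, the force and the opening at its end, in the units of the state.
- robot.sense(): the state, without advancing time (a new reading comes with each control period).
- camera(name): name is "scene" or "top"; returns a dict with "image" (384x512x3 uint8, blue, green, red), "mtx" (3x3 intrinsics, pixels), "dist_coeffs" ([k1, k2, p1, p2, k3] as OpenCV has them; the pictures are not rectified), "R" (3x3) and "t" (3): a world point X has camera coordinates R X + t. Camera axes: x right, y down, z forward; pixel columns grow to the right and rows downward; lengths in m; the calibration is good to about 2 mm. A picture is of the moment at which its call begins. There is no depth.
- robot.sign_off(): hands the job in, once; it reports no verdict.
The state is a dict: "t": time; "joint_positions": joint angles; "joint_velocities": joint speeds; "joint_torque": joint torques, N m; "position": TCP position; "eef_rot": TCP orientation; "ft_force": force on the tool from outside, world axes, zero at the start; "moment": the same for the moment, N m; "gripper_width": opening from 0.0 (shut) to 1.0 (fully open).
Only numpy, scipy, OpenCV 4.12 (cv2) and the standard library are available. Lean on these libraries where they do the work, as an engineer would, in place of code of your own. Each camera call takes 0.05 s, during which the arm holds its last target. There are 200 camera calls.

## Working session

There is one attempt and no reset: what is moved stays moved. The work goes in short steps, Python scripts to look and compute and a tool call to move; the robot and the scene stay as the last step left them, time stands still between calls to the robot, and variables do not carry over. Pictures are saved under pics/ and viewed, about 8 in all and at most 12, crops included, and the job is handed in when it is done.

Besides the shell and the picture viewer there is one more tool, called after ">>>" by a JSON object that holds its "fn" and its "kwargs". arm_command: Moves the arm, as the interface text tells. Its arguments: {"type":"object","properties":{"targets":{"type":"array"},"hand":{"type":"number"},"force":{"type":"number"}},"required":["targets"]}

```bash
mkdir -p pics; cat > h.py <<'E'
import numpy as np, cv2
from workcell import robot, camera
def snap(n,f):
    c=camera(n); cv2.imwrite('pics/'+f,c['image']); np.savez('pics/'+f[:-4],**c); return c
def ray(c,u,v):
    p=cv2.undistortPoints(np.array([[[u,v]]],float),np.array(c['mtx']),np.array(c['dist_coeffs'])).ravel()
    R=np.array(c['R']);o=-R.T@np.array(c['t']); return o,R.T@np.array([p[0],p[1],1])
def onz(c,u,v,z):
    o,d=ray(c,u,v); return o+d*(z-o[2])/d[2]
def proj(c,X):
    return cv2.projectPoints(np.array([X],float),cv2.Rodrigues(np.array(c['R']))[0],np.array(c['t']),np.array(c['mtx']),np.array(c['dist_coeffs']))[0].ravel()
def tri(a,pa,b,pb):
    o1,d1=ray(a,*pa);o2,d2=ray(b,*pb)
    s=np.linalg.lstsq(np.c_[d1,-d2],o2-o1,rcond=None)[0]
    x,y=o1+d1*s[0],o2+d2*s[1]; return (x+y)/2,np.linalg.norm(x-y)
E
python3 - <<'E'
from h import *
a=snap('top','t0.png');b=snap('scene','s0.png')
for c in(a,b): print(c['mtx'],-np.array(c['R']).T@c['t'],c['R'])
print(robot.sense())
E
```

```text
[[383.95624747   0.         256.00827819]
 [  0.         383.95624747 191.83525998]
 [  0.           0.           1.        ]] [0.43101208 0.04320975 1.20581211] [[ 0.01853118 -0.99982236 -0.00344038]
 [-0.99256925 -0.01798265 -0.12034497]
 [ 0.12026173  0.00564495 -0.99272617]]
[[369.19964793   0.         258.59349427]
 [  0.         369.19964793 186.69052905]
 [  0.           0.           1.        ]] [ 1.1974451  -0.55119181  0.84018523] [[ 6.78367042e-01  7.34722954e-01  5.79994735e-04]
 [ 4.82401711e-01 -4.44804058e-01 -7.54611118e-01]
 [-5.54172126e-01  5.12183102e-01 -6.56172024e-01]]
{'t': 0.1, 'joint_positions': array([-1.48449332e+00,  2.07333280e-01,  1.54275652e+00, -2.12407282e-05,
        1.39349955e+00, -1.50501936e-01]), 'joint_velocities': array([ 0.00041611, -0.00100586, -0.00353415,  0.00037345, -0.00234704,
        0.00019054]), 'joint_torque': array([-4.12559484e-04, -3.71862102e+01, -2.82292360e+01,  7.00860308e-02,
        3.11688334e-02, -6.05170885e-05]), 'position': array([ 0.13481476, -0.55826302,  0.21243364]), 'eef_rot': array([ 1.03441244,  1.31337572, -1.03200378]), 'ft_force': array([0.15941101, 0.69574192, 0.07332609]), 'moment': array([-0.02338104,  0.00388125,  0.00058118]), 'gripper_width': 1.0026305629342234}
```

View pics/t0.png

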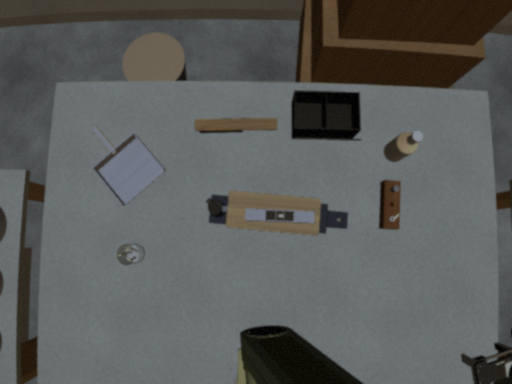

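View pics/s0.png

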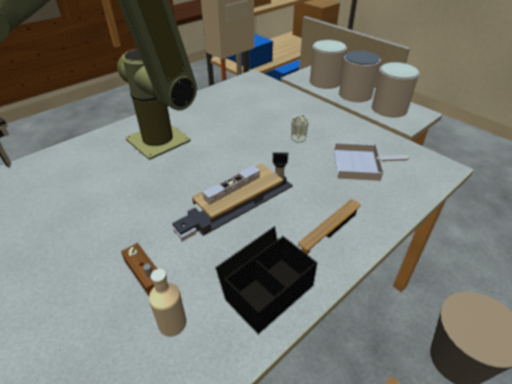

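The top view shows the strip at about (391,205), the riser's lug at (338,219), the level at (281,216) and the foot at (216,207). The scene view shows the lug at (186,222), the strip at (140,265) and the foot at (281,160). I'll enlarge both.

```bash
python3 - <<'E'
import cv2,numpy as np
a=cv2.imread('pics/t0.png');b=cv2.imread('pics/s0.png')
def g(im,x0,y0,x1,y1,s):return cv2.convertScaleAbs(cv2.resize(im[y0:y1,x0:x1],None,fx=s,fy=s,interpolation=cv2.INTER_CUBIC),alpha=1.6)
p=np.zeros((600,800,3),np.uint8)
A=g(a,200,180,410,240,3.8);p[:A.shape[0],:A.shape[1]]=A   # y 0..228
B=g(b,115,210,215,290,4);p[240:240+320,:400]=B
C=g(b,195,145,295,225,4);p[240:240+320,400:]=C
cv2.imwrite('pics/c0.png',p)
E
```

```text
(no output)
```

View pics/c0.png

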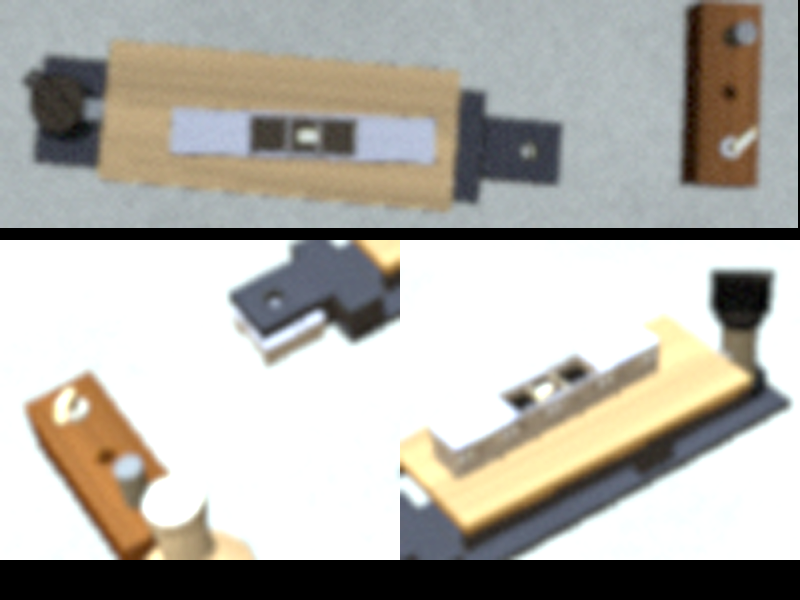

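```bash
python3 - <<'E'
from h import *
from scipy.spatial.transform import Rotation as Ro
a=dict(np.load('pics/t0.npz'));b=dict(np.load('pics/s0.npz'))
T=lambda x,y:((x+.5)/3.8-.5+200,(y+.5)/3.8-.5+180)
B=lambda x,y:((x+.5)/4-.5+115,(y-240+.5)/4-.5+210)
C=lambda x,y:((x-400+.5)/4-.5+195,(y-240+.5)/4-.5+145)
def s(n,pa,pb,z):
    print(n,onz(a,*pa,z).round(4),onz(b,*pb,z).round(4) if pb else '', tri(a,pa,b,pb) if pb else '')
s('pin',T(742,33),B(128,464),.08)
s('hole',T(528,151),B(274,299),.042)
s('mid',T(730,92),B(105,456),.046)
s('hook',T(729,148),None,.05)
s('lugc1',T(562,123),B(235,295),.042);s('lugc2',T(557,184),B(260,332),.042)
s('footT',T(57,100),C(742,276),.13)
s('levL1',T(171,110),None,.106);s('levL2',T(171,152),None,.106)
s('levR1',T(437,119),None,.106);s('levR2',T(434,164),None,.106)
s('deckA',T(110,40),None,.077);s('deckB',T(460,72),None,.073);s('deckC',T(98,181),None,.077);s('deckD',T(455,210),None,.073)
s('bottletop',(417,136),None,.2);s('bottlebase',(402,148),None,.05);s('bottle top',(417,136),(158,276),.2)
s('blob black',(298,137),None,.0);s('blob black',(358,137),None,.0)
st=robot.sense();print(Ro.from_rotvec(st['eef_rot']).as_matrix().round(3))
E
```

```text
pin [ 0.5856 -0.3673  0.08  ] [ 0.5868 -0.3701  0.08  ] (array([ 0.585524  , -0.36889592,  0.07767924]), np.float64(0.0016016605817579061))
hole [ 0.4921 -0.2031  0.042 ] [ 0.4969 -0.2064  0.042 ] (array([ 0.49239407, -0.20418433,  0.03681937]), np.float64(4.2557659911069514e-05))
mid [ 0.5419 -0.3685  0.046 ] [ 0.5435 -0.3698  0.046 ] (array([ 0.54199236, -0.36927004,  0.04410782]), np.float64(0.00022890462163273792))
hook [ 0.4963 -0.3653  0.05  ]  
lugc1 [ 0.515  -0.2308  0.042 ] [ 0.474  -0.2253  0.042 ] (array([ 0.50808943, -0.23116744,  0.07290624]), np.float64(0.01772162348311643))
lugc2 [ 0.4661 -0.2265  0.042 ] [ 0.5173 -0.2321  0.042 ] (array([ 0.47432279, -0.22528267,  0.00203206]), np.float64(0.024854874282828416))
footT [0.5192 0.1651 0.13  ] [0.5244 0.1666 0.13  ] (array([0.52089738, 0.16705013, 0.12757342]), np.float64(0.0044905810093722395))
levL1 [0.5152 0.0812 0.106 ]  
levL2 [0.4835 0.0805 0.106 ]  
levR1 [ 0.5119 -0.1201  0.106 ]  
levR2 [ 0.4779 -0.1179  0.106 ]  
deckA [0.5713 0.1311 0.077 ]  
deckB [ 0.5515 -0.1431  0.073 ]  
deckC [0.4614 0.1374 0.077 ]  
deckD [ 0.4439 -0.1393  0.073 ]  
bottletop [ 0.7158 -0.3916  0.2   ]  
bottlebase [ 0.7178 -0.4054  0.05  ]  
bottle top [ 0.7158 -0.3916  0.2   ] [ 0.7224 -0.3948  0.2   ] (array([ 0.71771161, -0.39371888,  0.19406865]), np.float64(0.0009800809490999765))
blob black [ 0.758  -0.0823  0.    ]  
blob black [ 0.7628 -0.2785  0.    ]  
[[-0.     0.972  0.235]
 [ 0.002  0.235 -0.972]
 [-1.     0.    -0.002]]
```

```bash
cat >> h.py <<'E'
from scipy.spatial.transform import Rotation as Ro
def plan(x,y,z,ang=None):
    s=robot.sense();M=Ro.from_rotvec(s['eef_rot']).as_matrix()
    d=M.T@(np.array([x,y,z])-s['position']); a=np.degrees(np.arctan2(M[1,2],M[0,2]))
    print('t',round(s['t'],2),'pos',s['position'].round(4),'jaw',a.round(1),'down',M[2,0].round(4),'q',s['joint_positions'].round(2))
    print('shift',d.round(4),'twist',None if ang is None else np.radians((a-ang+90)%180-90).round(3),'F',s['ft_force'].round(1),'w',round(s['gripper_width'],3))
E
python3 -c "
from h import *
plan(.586,-.3685,.15,-90)"
```

```text
t 0.1 pos [ 0.1348 -0.5583  0.2124] jaw -76.4 down -1.0 q [-1.48  0.21  1.54 -0.    1.39 -0.15]
shift [ 0.0627  0.4831 -0.0785] twist 0.237 F [0.2 0.7 0.1] w 1.003
```

>>> {"fn": "arm_command", "kwargs": {"targets": [[0.006,0.0483,-0.0079,0],[0.006,0.0483,-0.0079,0],[0.006,0.0483,-0.0079,0],[0.006,0.0483,-0.0079,0],[0.006,0.0483,-0.0078,0],[0.006,0.0483,-0.0078,0],[0.006,0.0483,-0.0078,0],[0.006,0.0483,-0.0078,0],[0.006,0.0483,-0.0078,0],[0.006,0.0483,-0.0078,0],[0,0,0,0.1185],[0,0,0,0.1185]], "hand": 0}}

```text
t: 1.6
position: [0.5863, -0.3683, 0.152]
eef_rot: [1.211, 1.21, -1.212]
ft_force: [-0.1, -0.2, -0.1]
gripper_width: 0.502
```

```bash
python3 - <<'E'
from h import *
plan(.586,-.3685,.059,-90)
a=snap('top','t1.png');b=snap('scene','s1.png')
A=a['image'][140:240,330:450];B=b['image'][190:320,90:230]
r=lambda i,s:cv2.convertScaleAbs(cv2.resize(i,None,fx=s,fy=s,interpolation=cv2.INTER_CUBIC),alpha=1.6)
p=np.zeros((372,800,3),np.uint8);p[:300,:360]=r(A,3);p[:364,400:792]=r(B,2.8);cv2.imwrite('pics/c1.png',p)
E
```

```text
t 1.6 pos [ 0.5863 -0.3683  0.152 ] jaw -90.1 down -1.0 q [-0.69  0.5   1.28 -0.    1.36  0.89]
shift [ 0.093  -0.0002  0.0003] twist -0.002 F [-0.1 -0.2 -0.1] w 0.502
```

View pics/c1.png

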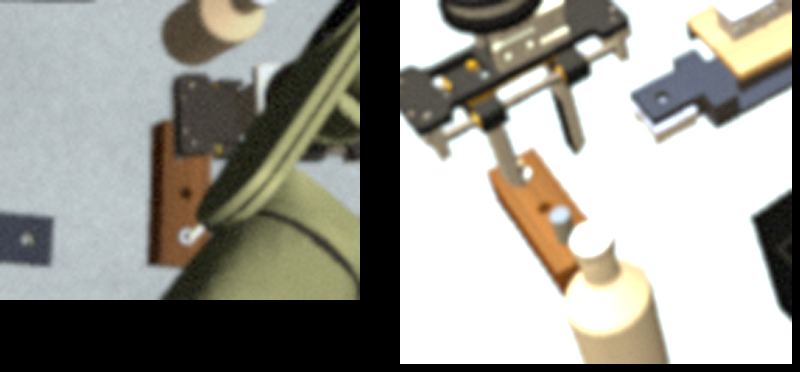

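The fingers are straddling the strip, with the jaws along y, and they're clear of the bottle. Going down to grip.

>>> {"fn": "arm_command", "kwargs": {"targets": [[0.031,0,0,0],[0.031,0,0,0],[0.031,0,0,0],[0,0,0,0],[0,0,0,0]]}}

```text
t: 2.33
position: [0.5863, -0.3699, 0.0615]
eef_rot: [1.209, 1.208, -1.209]
ft_force: [0.5, 0.2, 0.9]
gripper_width: 0.499
```

>>> {"fn": "arm_command", "kwargs": {"targets": [[0,0,0,0],[0,0,0,0],[0,0,0,0],[0,0,0,0],[0,0,0,0],[0,0,0,0]], "hand": -1, "force": 25}}

```text
t: 3.08
position: [0.5863, -0.37, 0.0612]
eef_rot: [1.209, 1.208, -1.209]
ft_force: [-0.1, -1.7, 3.5]
gripper_width: 0.188
```

>>> {"fn": "arm_command", "kwargs": {"targets": [[-0.015,0,0,0],[-0.02,0,0,0],[-0.02,0,0,0],[-0.02,0,0,0],[0,0,0,0]]}}

```text
t: 3.7
position: [0.5875, -0.3702, 0.1391]
eef_rot: [1.209, 1.204, -1.207]
ft_force: [0.0, -0.3, -1.9]
gripper_width: 0.188
```

```bash
python3 -c "
from h import *
plan(.494,-.2045,.135,-86)"
```

```text
t 3.7 pos [ 0.5875 -0.3702  0.1391] jaw -90.0 down -1.0 q [-0.69  0.51  1.29  0.    1.33  0.88]
shift [ 0.0031 -0.0935 -0.1657] twist -0.07 F [ 0.  -0.3 -1.9] w 0.188
```

>>> {"fn": "arm_command", "kwargs": {"targets": [[0,-0.0187,-0.0331,0],[0,-0.0187,-0.0331,0],[0,-0.0187,-0.0331,0],[0,-0.0187,-0.0331,0],[0,-0.0187,-0.0331,0],[0.02,0,0,0],[0,0,0,0],[0,0,0,0]]}}

```text
t: 4.7
position: [0.4927, -0.2041, 0.1156]
eef_rot: [1.21, 1.209, -1.209]
ft_force: [-0.5, 0.3, 0.4]
gripper_width: 0.183
```

```bash
python3 - <<'E'
from h import *
plan(.494,-.2045,.1,-90)
a=snap('top','t2.png');b=snap('scene','s2.png')
s=robot.sense()['position']
print(proj(b,[s[0],s[1],s[2]-.051]),proj(b,[.494,-.2045,.042]))
A=a['image'][170:270,290:390];B=b['image'][180:250,150:220]
r=lambda i,s:cv2.convertScaleAbs(cv2.resize(i,None,fx=s,fy=s,interpolation=cv2.INTER_CUBIC),alpha=1.6)
p=np.zeros((560,800,3),np.uint8);p[:240,:240]=r(A,2.4);p[:560,240:800]=r(B,8);cv2.imwrite('pics/c2.png',p)
E
```

```text
t 4.7 pos [ 0.4927 -0.2041  0.1156] jaw -90.0 down -1.0 q [-0.56  0.22  1.74  0.    1.18  1.02]
shift [0.0156 0.0013 0.0004] twist -0.0 F [-0.5  0.3  0.4] w 0.183
[181.87756416 217.90808285] [183.11623179 223.51475971]
```

View pics/c2.png

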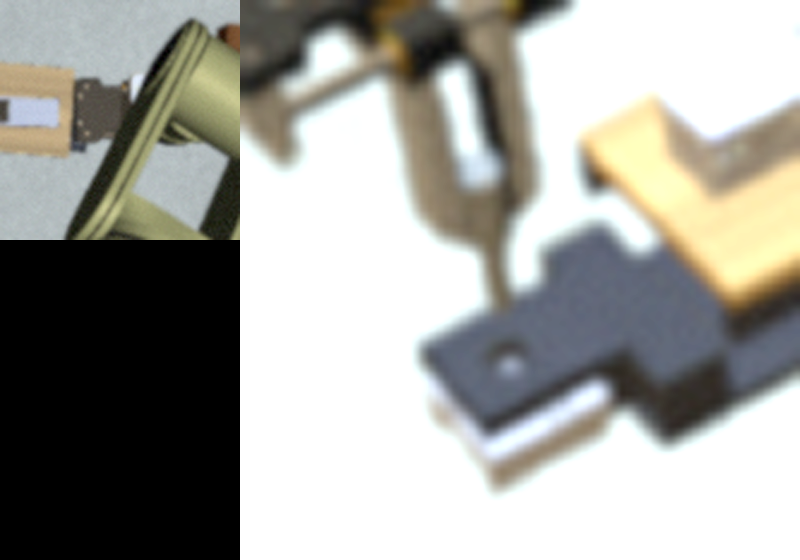

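Tip seen at about scene (182.2,218.3), which is within 0.5 px of where the model predicts. Hole mouth at about (182.8,224.2).

```bash
python3 - <<'E'
from h import *
b=dict(np.load('pics/s2.npz'));s=robot.sense()['position']
for p in [(182.8,224.2),(182.5,223.8)]: print(onz(b,*p,.042))
print(tri(dict(np.load('pics/t0.npz')),(338.6,219.4),b,(182.5,223.8)))
# local refinement in top view t0: hole blob centroid
a=dict(np.load('pics/t0.npz'));g=cv2.cvtColor(a['image'],cv2.COLOR_BGR2GRAY)
print(g[214:225,332:347])
g2=cv2.cvtColor(b['image'],cv2.COLOR_BGR2GRAY);print(g2[219:231,176:192])
E
```

```text
[ 0.49568623 -0.20674376  0.042     ]
[ 0.4937334  -0.20648464  0.042     ]
(array([ 0.49170302, -0.20452061,  0.03900337]), np.float64(0.0017787424412297195))
[[39 38 41 38 38 37 42 39 38 41 39 41 38 39 44]
 [43 38 41 42 40 39 39 38 35 39 41 42 38 38 45]
 [40 40 42 41 39 38 42 42 40 39 40 39 36 39 46]
 [41 38 39 42 41 45 49 54 43 40 41 39 39 38 47]
 [40 37 44 42 46 61 71 68 60 41 39 36 40 40 50]
 [44 40 41 42 52 77 91 80 71 45 37 40 40 39 50]
 [41 40 40 41 48 76 89 75 70 45 38 39 39 40 54]
 [43 42 39 42 44 55 67 56 53 42 38 40 38 39 53]
 [39 40 41 41 38 45 42 41 43 40 40 37 39 40 52]
 [41 37 37 39 41 39 40 40 38 38 38 39 40 42 52]
 [40 40 38 40 39 39 36 38 40 37 39 37 42 40 56]]
[[163 149 132 109  91  76  68  67  65  66  66  66  65  66  66  65]
 [137 114  95  77  69  66  65  65  65  67  65  68  66  66  65  65]
 [ 97  80  69  64  64  63  64  64  63  65  67  65  66  67  67  65]
 [ 71  65  64  63  64  62  58  54  55  60  66  66  65  67  66  66]
 [ 64  64  64  65  63  55  47  46  48  54  62  67  64  65  68  67]
 [ 64  64  65  64  58  53  56  68  68  58  62  65  67  67  67  68]
 [ 64  65  66  64  61  59  76  98  93  74  63  64  64  66  66  63]
 [ 62  65  65  67  64  64  77  90  87  74  65  66  65  62  59  53]
 [ 62  64  66  66  64  64  68  72  71  67  63  62  59  51  45  39]
 [ 66  60  64  64  64  65  64  64  65  64  59  53  46  40  42  67]
 [ 85  60  58  64  66  65  63  64  63  55  46  42  44  56  79 116]
 [105  77  59  60  63  64  61  57  51  41  38  50  74 105 125 148]]
```

>>> {"fn": "arm_command", "kwargs": {"targets": [[0.01,0.0013,0.0014,0],[0.01,0,0,0],[0.005,0,0,0],[0.005,0,0,0],[0,0,0,0]]}}

```text
t: 5.42
position: [0.4935, -0.2051, 0.0849]
eef_rot: [1.209, 1.21, -1.21]
ft_force: [1.2, -0.3, -0.6]
gripper_width: 0.184
```

```bash
python3 - <<'E'
from h import *
plan(.494,-.2055,.057,-90)
b=snap('scene','s3.png')
cv2.imwrite('pics/c3.png',cv2.convertScaleAbs(cv2.resize(b['image'][190:240,155:215],None,fx=8,fy=8,interpolation=cv2.INTER_CUBIC),alpha=1.6))
E
```

```text
t 5.42 pos [ 0.4935 -0.2051  0.0849] jaw -90.0 down -1.0 q [-0.56  0.27  1.76 -0.    1.12  1.02]
shift [0.0279 0.0006 0.0004] twist -0.0 F [ 1.2 -0.3 -0.6] w 0.184
```

The tip is 8 mm below the mouth with no vertical force, so it's in the hole. I'll keep lowering.

>>> {"fn": "arm_command", "kwargs": {"targets": [[0.005,0,0,0],[0.005,0,0,0],[0.005,0,0,0],[0.005,0,0,0],[0.004,0,0,0],[0,0,0,0]]}}

```text
t: 6.22
position: [0.4936, -0.2051, 0.0609]
eef_rot: [1.21, 1.21, -1.21]
ft_force: [-0.3, -0.3, -1.5]
gripper_width: 0.188
```

>>> {"fn": "arm_command", "kwargs": {"targets": [[0.002,0,0,0],[0.002,0,0,0],[0,0,0,0]]}}

```text
t: 6.6
position: [0.4937, -0.2053, 0.0572]
eef_rot: [1.209, 1.209, -1.21]
ft_force: [-2.3, 0.5, -1.3]
gripper_width: 0.184
```

>>> {"fn": "arm_command", "kwargs": {"targets": [[0,0,0,0],[0,0,0,0],[0,0,0,0],[0,0,0,0]], "hand": -0.4}}

```text
t: 7.1
position: [0.4941, -0.2054, 0.0576]
eef_rot: [1.209, 1.209, -1.209]
ft_force: [0.2, -0.1, -0.6]
gripper_width: 0.303
```

>>> {"fn": "arm_command", "kwargs": {"targets": [[-0.02,0,0,0],[-0.04,0,0,0],[-0.05,0,0,0],[-0.04,0,0,0]]}}

```text
t: 7.6
position: [0.4942, -0.2055, 0.2096]
eef_rot: [1.209, 1.207, -1.209]
ft_force: [0.7, -0.7, -0.5]
gripper_width: 0.3
```

```bash
python3 - <<'E'
from h import *
plan(.521,.167,.19)
a=snap('top','t4.png');b=snap('scene','s4.png')
r=lambda i,s:cv2.convertScaleAbs(cv2.resize(i,None,fx=s,fy=s,interpolation=cv2.INTER_CUBIC),alpha=1.6)
p=np.zeros((600,800,3),np.uint8)
p[:360,:360]=r(b['image'][190:250,155:215],6)
p[:400,400:800]=r(b['image'][140:190,260:310],8)
p[360:600,:400]=r(a['image'][185:233,195:275],5)
cv2.imwrite('pics/c4.png',p)
E
```

```text
t 7.6 pos [ 0.4942 -0.2055  0.2096] jaw -90.0 down -1.0 q [-0.56  0.12  1.64  0.    1.37  1.02]
shift [ 0.0193  0.0266 -0.3726] twist None F [ 0.7 -0.7 -0.5] w 0.3
```

View pics/c4.png

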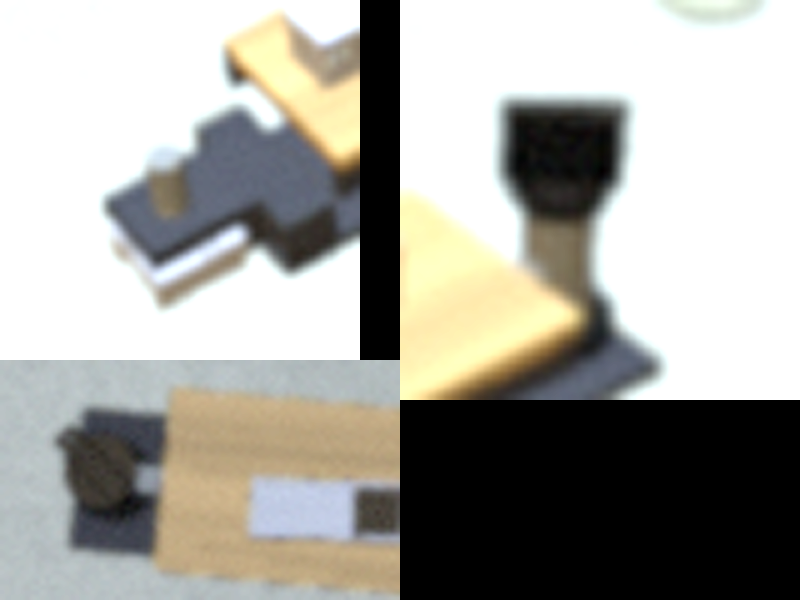

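The pin stands seated on the lug, with its top at about (167,155) in the crop. The foot bar is seen nearly face-on from the scene camera, and in the top view its tip points up-left. I'll bring up the dark detail.

```bash
python3 - <<'E'
from h import *
a=dict(np.load('pics/t4.npz'));b=dict(np.load('pics/s4.npz'))
r=lambda i,s,k:cv2.convertScaleAbs(cv2.resize(i,None,fx=s,fy=s,interpolation=cv2.INTER_CUBIC),alpha=k)
p=np.zeros((480,800,3),np.uint8)
p[:480,:400]=r(a['image'][192:228,200:230],13.33,5)[:480,:400]
p[:480,400:]=r(b['image'][148:178,268:293],16,5)[:480,:400]
cv2.imwrite('pics/c5.png',p)
# pin head top: bright blob px, crop (167,155)/6+(155,190)
print('pin top', onz(b,(165.5)/6-.5+155,(155.5)/6-.5+190,.076), 'expect px',proj(b,[.494,-.2055,.076]))
print('foot grip px',proj(a,[.521,.167,.13]),proj(b,[.521,.167,.13]))
E
```

```text
pin top [ 0.49505242 -0.20337032  0.076     ] expect px [181.25816628 215.58265724]
foot grip px [213.96589705 205.30140057] [279.48341393 153.12981279]
```

View pics/c5.png

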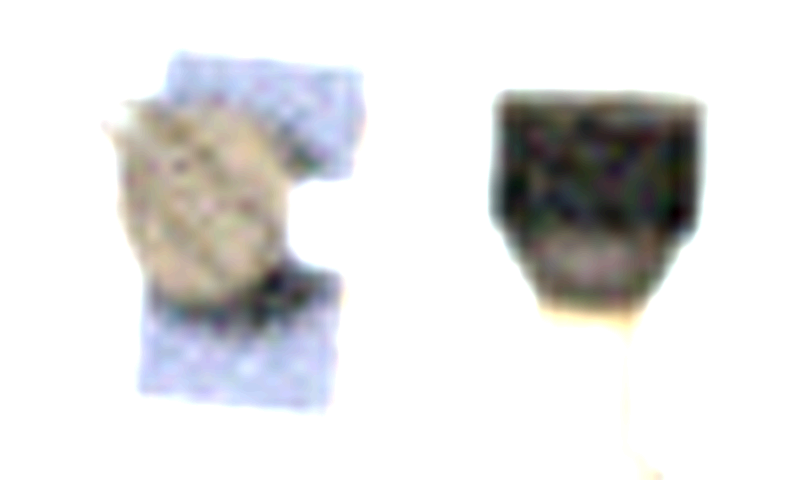

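The bar axis is at about 45° in world, with the dot end towards +x+y and its centre at top (214.5,206.6). Next I'll measure the bubble unpressed.

```bash
cat >> h.py <<'E'
def prof(c,e1=(.4995,.081),e2=(.495,-.119),z=.1):
    e1,e2=np.array(e1),np.array(e2);m=(e1+e2)/2;u=(e1-e2)/np.linalg.norm(e1-e2);n=np.array([-u[1],u[0]])
    s=np.arange(-.05,.0501,.001)
    g=cv2.cvtColor(c['image'],cv2.COLOR_BGR2GRAY).astype(np.float32)
    P=np.array([[proj(c,[*(m+u*x+n*y),z]) for x in s] for y in np.arange(-.006,.0061,.003)],np.float32)
    return s,cv2.remap(g,P[...,0],P[...,1],cv2.INTER_LINEAR).mean(0)
E
python3 - <<'E'
from h import *
a=dict(np.load('pics/t4.npz'))
print(onz(a,214.5,206.6,.13))
s,v=prof(a)
print([(int(x*1000),int(k)) for x,k in zip(s,v)])
plan(.52,.167,.16,-45)
E
```

```text
[0.5173625  0.16537901 0.13      ]
[(-50, 127), (-49, 126), (-48, 126), (-47, 125), (-46, 125), (-45, 123), (-44, 119), (-43, 115), (-41, 110), (-40, 101), (-39, 92), (-38, 82), (-37, 72), (-36, 61), (-35, 53), (-34, 49), (-33, 45), (-32, 44), (-31, 43), (-30, 43), (-29, 43), (-28, 43), (-27, 43), (-26, 43), (-25, 42), (-24, 42), (-23, 42), (-22, 42), (-21, 42), (-20, 43), (-19, 43), (-18, 44), (-17, 47), (-16, 50), (-15, 56), (-14, 65), (-13, 74), (-12, 82), (-11, 89), (-10, 96), (-9, 101), (-8, 104), (-7, 106), (-6, 107), (-5, 108), (-4, 109), (-3, 109), (-2, 108), (-1, 108), (0, 104), (0, 100), (1, 95), (2, 87), (3, 79), (4, 71), (5, 66), (6, 61), (7, 58), (8, 62), (9, 66), (10, 69), (11, 70), (12, 70), (13, 67), (14, 61), (15, 55), (16, 50), (17, 46), (18, 43), (19, 42), (20, 42), (21, 43), (22, 42), (23, 41), (24, 41), (25, 41), (26, 41), (27, 41), (28, 41), (29, 42), (30, 42), (31, 42), (32, 42), (33, 42), (34, 43), (35, 45), (36, 48), (37, 54), (38, 61), (39, 70), (40, 83), (41, 96), (42, 106), (43, 113), (44, 121), (45, 124), (46, 126), (47, 128), (48, 128), (49, 128), (50, 128)]
t 7.7 pos [ 0.4972 -0.2073  0.2134] jaw -90.0 down -0.9999 q [-0.56  0.12  1.64  0.    1.37  1.02]
shift [ 0.0514  0.0222 -0.3746] twist -0.786 F [ 0.5 -0.4  0.7] w 0.297
```

>>> {"fn": "arm_command", "kwargs": {"targets": [[0,0.0028,-0.0468,0],[0,0.0028,-0.0468,0],[0,0.0028,-0.0468,0],[0,0.0028,-0.0468,0],[0,0.0028,-0.0468,0],[0,0.0028,-0.0468,0],[0,0.0027,-0.0468,-0.157],[0,-0.004,-0.046,-0.157],[0,0,0,-0.157],[0,0,0,-0.157],[0,0,0,-0.157],[0,0,0,0]], "hand": 0}}

```text
t: 9.2
position: [0.5015, 0.167, 0.206]
eef_rot: [0.615, 1.484, -0.617]
ft_force: [1.0, -0.3, -0.3]
gripper_width: 0.501
```

```bash
python3 -c "
from h import *
plan(.5195,.167,.107,-45)"
```

```text
t 9.2 pos [0.5015 0.167  0.206 ] jaw -45.1 down -1.0 q [0.16 0.12 1.66 0.   1.37 0.95]
shift [0.099  0.0129 0.0129] twist -0.002 F [ 1.  -0.3 -0.3] w 0.501
```

>>> {"fn": "arm_command", "kwargs": {"targets": [[0,0.0129,0.0129,0],[0.033,0,0,0],[0.033,0,0,0],[0.033,0,0,0],[0,0,0,0],[0,0,0,0]]}}

```text
t: 9.95
position: [0.5212, 0.1671, 0.1092]
eef_rot: [0.616, 1.481, -0.615]
ft_force: [0.3, 0.7, 0.2]
gripper_width: 0.502
```

>>> {"fn": "arm_command", "kwargs": {"targets": [[0,0,0,0],[0,0,0,0],[0,0,0,0],[0,0,0,0],[0,0,0,0]], "hand": -1, "force": 40}}

```text
t: 10.58
position: [0.5206, 0.1673, 0.1089]
eef_rot: [0.615, 1.482, -0.614]
ft_force: [-1.1, 1.0, 2.4]
gripper_width: 0.144
```

>>> {"fn": "arm_command", "kwargs": {"targets": [[0,0,0,0.13],[0,0,0,0.13],[0,0,0,0.13],[0,0,0,0.13],[0,0,0,0.13],[0,0,0,0.13],[0,0,0,0.13],[0,0,0,0.13],[0,0,0,0.13],[0,0,0,0.13],[0,0,0,0],[0,0,0,0]]}}

```text
t: 12.08
position: [0.5202, 0.1698, 0.1089]
eef_rot: [1.582, 0.924, -1.577]
ft_force: [-1.8, 7.0, 2.5]
gripper_width: 0.153
```

>>> {"fn": "arm_command", "kwargs": {"targets": [[0,0,0,0],[0,0,0,0],[0,0,0,0],[0,0,0,0],[0,0,0,0],[0,0,0,0],[0,0,0,0],[0,0,0,0]]}}

```text
t: 13.08
position: [0.5202, 0.1698, 0.1089]
eef_rot: [1.582, 0.924, -1.577]
ft_force: [-2.5, 6.3, 3.0]
gripper_width: 0.147
```

```bash
python3 - <<'E'
from h import *
plan(.5195,.167,.107)
a=snap('top','t6.png');b=snap('scene','s6.png')
for n,c,z in(('top',a,.1),('scene',b,.106)):
    s,v=prof(c,z=z);print(n,[(int(round(x*1000)),int(k)) for x,k in zip(s,v)])
r=lambda i,s,k:cv2.convertScaleAbs(cv2.resize(i,None,fx=s,fy=s,interpolation=cv2.INTER_CUBIC),alpha=k)
p=np.zeros((600,800,3),np.uint8)
p[:280,:800]=r(a['image'][190:232,205:325],6.67,1.6)[:280,:800]
p[280:600,:800]=r(b['image'][150:206,195:335],5.72,1.6)[:320,:800]
cv2.imwrite('pics/c6.png',p)
E
```

```text
t 13.07 pos [0.5202 0.1698 0.1089] jaw -119.6 down -1.0 q [0.15 0.26 1.71 0.01 1.17 2.24]
shift [0.0019 0.0007 0.0028] twist None F [-2.5  6.3  3. ] w 0.147
top [(-50, 125), (-49, 124), (-48, 124), (-47, 122), (-46, 120), (-45, 117), (-44, 109), (-43, 102), (-42, 93), (-41, 82), (-40, 70), (-39, 61), (-38, 54), (-37, 48), (-36, 44), (-35, 43), (-34, 42), (-33, 42), (-32, 41), (-31, 41), (-30, 41), (-29, 42), (-28, 42), (-27, 42), (-26, 42), (-25, 42), (-24, 42), (-23, 41), (-22, 41), (-21, 42), (-20, 42), (-19, 43), (-18, 46), (-17, 49), (-16, 54), (-15, 61), (-14, 68), (-13, 72), (-12, 72), (-11, 72), (-10, 68), (-9, 61), (-8, 54), (-7, 51), (-6, 48), (-5, 46), (-4, 50), (-3, 56), (-2, 63), (-1, 71), (0, 80), (1, 89), (2, 95), (3, 100), (4, 106), (5, 107), (6, 109), (7, 110), (8, 111), (9, 111), (10, 110), (11, 106), (12, 102), (13, 96), (14, 87), (15, 78), (16, 69), (17, 61), (18, 53), (19, 49), (20, 46), (21, 42), (22, 42), (23, 42), (24, 42), (25, 42), (26, 42), (27, 42), (28, 42), (29, 42), (30, 42), (31, 42), (32, 42), (33, 44), (34, 49), (35, 54), (36, 61), (37, 73), (38, 85),
[... 529 characters left out ...]
-16, 103), (-15, 98), (-14, 92), (-13, 85), (-12, 80), (-11, 75), (-10, 72), (-9, 72), (-8, 75), (-7, 80), (-6, 86), (-5, 93), (-4, 101), (-3, 108), (-2, 116), (-1, 122), (0, 128), (1, 132), (2, 137), (3, 140), (4, 142), (5, 143), (6, 142), (7, 140), (8, 134), (9, 127), (10, 118), (11, 108), (12, 98), (13, 89), (14, 80), (15, 72), (16, 67), (17, 63), (18, 60), (19, 60), (20, 59), (21, 59), (22, 59), (23, 60), (24, 61), (25, 63), (26, 65), (27, 67), (28, 71), (29, 75), (30, 80), (31, 86), (32, 93), (33, 101), (34, 109), (35, 119), (36, 128), (37, 139), (38, 148), (39, 157), (40, 166), (41, 173), (42, 179), (43, 182), (44, 185), (45, 187), (46, 187), (47, 188), (48, 188), (49, 188), (50, 187)]
```

View pics/c6.png

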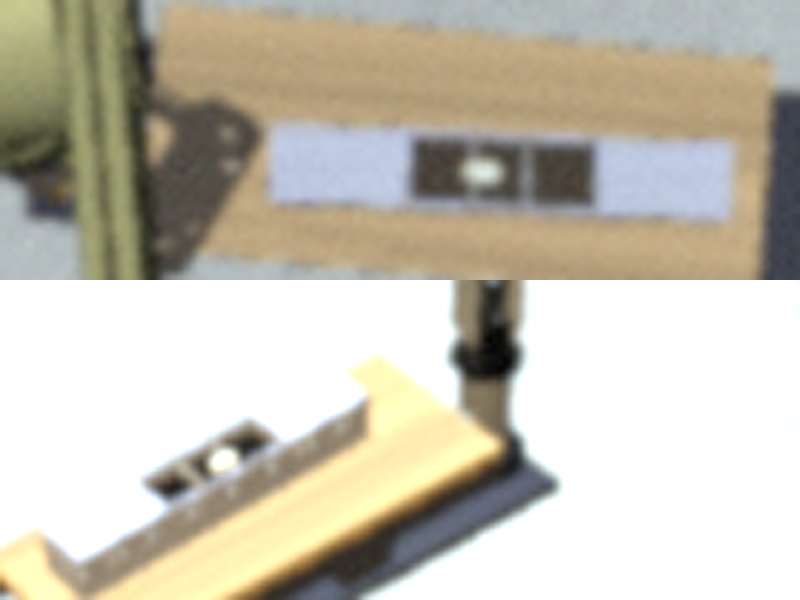

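The unpressed bubble stands about +8 mm from the middle, over the foot-side line at (470,170) in the crop. The pressing shift is -8 mm, so it should end up centred. Now I'll release the foot, rise and go to the press point.

>>> {"fn": "arm_command", "kwargs": {"targets": [[0,0,0,0],[0,0,0,0],[0,0,0,0],[0,0,0,0],[0,0,0,0]], "hand": -0.2}}

```text
t: 13.8
position: [0.5205, 0.1669, 0.1084]
eef_rot: [1.578, 0.92, -1.578]
ft_force: [0.6, -0.1, -0.7]
gripper_width: 0.397
```

>>> {"fn": "arm_command", "kwargs": {"targets": [[-0.03,0,0,0],[-0.05,0,0,0],[0,0,0,-0.174],[0,0,0,-0.174],[0,0,0,-0.174],[0,0,0,-0.174],[0,0,0,-0.174],[0,0,0,-0.174]]}}

```text
t: 14.8
position: [0.5205, 0.167, 0.1884]
eef_rot: [0.807, 1.416, -0.807]
ft_force: [-0.2, 0.4, -0.5]
gripper_width: 0.399
```

>>> {"fn": "arm_command", "kwargs": {"targets": [[0,0,0,-0.174],[0,0,0,-0.174],[0,0,0,-0.174],[0,0,0,-0.174],[0,0,0,-0.174],[0,0,0,-0.174],[0,0,0,0],[0,0,0,0]], "hand": -1}}

```text
t: 15.8
position: [0.5205, 0.167, 0.1884]
eef_rot: [0.0, 1.571, -0.0]
ft_force: [-0.6, -0.5, -0.7]
gripper_width: 0.004
```

```bash
python3 -c "
from h import *
plan(.499,.0565,.13,0)"
```

```text
t 15.8 pos [0.5205 0.167  0.1884] jaw -0.0 down -1.0 q [ 0.15  0.17  1.64 -0.    1.33  0.15]
shift [ 0.0584 -0.1105 -0.0215] twist -0.001 F [-0.6 -0.5 -0.7] w 0.004
```

>>> {"fn": "arm_command", "kwargs": {"targets": [[0,-0.0368,-0.0072,0],[0,-0.0368,-0.0072,0],[0,-0.0368,-0.0072,0],[0.02,0,0,0],[0.02,0,0,0],[0.018,0,0,0],[0,0,0,0],[0,0,0,0]]}}

```text
t: 16.8
position: [0.4997, 0.0566, 0.1311]
eef_rot: [-0.001, 1.57, 0.001]
ft_force: [-0.2, 0.0, -0.2]
gripper_width: 0.001
```

>>> {"fn": "arm_command", "kwargs": {"targets": [[0.003,0,0,0],[0.003,0,0,0],[0.003,0,0,0],[0,0,0,0],[0,0,0,0]]}}

```text
t: 17.42
position: [0.4991, 0.0567, 0.1215]
eef_rot: [-0.002, 1.571, 0.002]
ft_force: [0.3, -0.6, 0.2]
gripper_width: 0.006
```

>>> {"fn": "arm_command", "kwargs": {"targets": [[0.002,0,0,0],[0.002,0,0,0],[0.002,0,0,0],[0,0,0,0],[0,0,0,0]]}}

```text
t: 18.05
position: [0.4992, 0.0567, 0.1154]
eef_rot: [-0.002, 1.571, 0.002]
ft_force: [0.6, 0.3, 1.1]
gripper_width: 0.005
```

>>> {"fn": "arm_command", "kwargs": {"targets": [[0.001,0,0,0],[0.001,0,0,0],[0,0,0,0],[0,0,0,0]]}}

```text
t: 18.55
position: [0.4993, 0.0567, 0.1137]
eef_rot: [-0.001, 1.57, 0.002]
ft_force: [-0.8, 0.4, 1.9]
gripper_width: 0.004
```

>>> {"fn": "arm_command", "kwargs": {"targets": [[0.001,0,0,0],[0.001,0,0,0],[0.001,0,0,0],[0,0,0,0],[0,0,0,0]]}}

```text
t: 19.18
position: [0.4994, 0.057, 0.1107]
eef_rot: [-0.001, 1.57, 0.002]
ft_force: [0.9, 3.7, 4.4]
gripper_width: 0.005
```

>>> {"fn": "arm_command", "kwargs": {"targets": [[0.001,0,0,0],[0.001,0,0,0],[0,0,0,0],[0,0,0,0]]}}

```text
t: 19.68
position: [0.4995, 0.0571, 0.1098]
eef_rot: [-0.001, 1.57, 0.002]
ft_force: [-3.6, 5.2, 10.9]
gripper_width: 0.005
```

>>> {"fn": "arm_command", "kwargs": {"targets": [[0.0005,0,0,0],[0,0,0,0],[0,0,0,0],[0,0,0,0],[0,0,0,0],[0,0,0,0],[0,0,0,0],[0,0,0,0],[0,0,0,0],[0,0,0,0],[0,0,0,0],[0,0,0,0]]}}

```text
t: 21.18
position: [0.4995, 0.0571, 0.1098]
eef_rot: [-0.001, 1.57, 0.002]
ft_force: [-4.3, 5.1, 14.2]
gripper_width: 0.001
```

```bash
python3 - <<'E'
from h import *
plan(.499,.0565,.107)
a=snap('top','t7.png');b=snap('scene','s7.png')
s,v=prof(b,z=.106);print([(int(round(x*1000)),int(k)) for x,k in zip(s,v)])
r=lambda i,s,k:cv2.convertScaleAbs(cv2.resize(i,None,fx=s,fy=s,interpolation=cv2.INTER_CUBIC),alpha=k)
p=np.zeros((600,800,3),np.uint8)
p[:200,:800]=r(a['image'][195:233,205:357],5.27,1.6)[:200,:800]
p[200:600,:400]=r(b['image'][160:210,205:255],8,1.6)
p[200:600,400:]=r(b['image'][150:250,160:260],4,1.6)
cv2.imwrite('pics/c7.png',p)
E
```

```text
t 21.18 pos [0.4995 0.0571 0.1098] jaw 0.1 down -1.0 q [-0.06  0.17  1.82  0.    1.15 -0.06]
shift [ 0.0028 -0.0006 -0.0005] twist None F [-4.3  5.1 14.2] w 0.001
[(-50, 185), (-49, 184), (-48, 181), (-47, 176), (-46, 170), (-45, 162), (-44, 153), (-43, 142), (-42, 129), (-41, 118), (-40, 108), (-39, 99), (-38, 92), (-37, 88), (-36, 85), (-35, 83), (-34, 83), (-33, 83), (-32, 84), (-31, 85), (-30, 86), (-29, 87), (-28, 89), (-27, 90), (-26, 92), (-25, 95), (-24, 98), (-23, 102), (-22, 106), (-21, 111), (-20, 113), (-19, 115), (-18, 115), (-17, 114), (-16, 113), (-15, 111), (-14, 108), (-13, 107), (-12, 106), (-11, 106), (-10, 106), (-9, 106), (-8, 107), (-7, 107), (-6, 108), (-5, 110), (-4, 111), (-3, 113), (-2, 116), (-1, 117), (0, 119), (1, 121), (2, 123), (3, 122), (4, 120), (5, 117), (6, 114), (7, 109), (8, 103), (9, 98), (10, 93), (11, 89), (12, 86), (13, 84), (14, 84), (15, 83), (16, 84), (17, 84), (18, 85), (19, 85), (20, 86), (21, 87), (22, 87), (23, 88), (24, 89), (25, 89), (26, 91), (27, 93), (28, 96), (29, 99), (30, 105), (31, 110), (32, 117), (33, 125), (34, 133), (35, 142), (36, 151), (37, 160), (38, 168), (39, 174), (40, 179), (41, 183), (42, 186), (43, 187), (44, 188), (45, 189), (46, 189), (47, 189), (48, 189), (49, 189), (50, 189)]
```

View pics/c7.png

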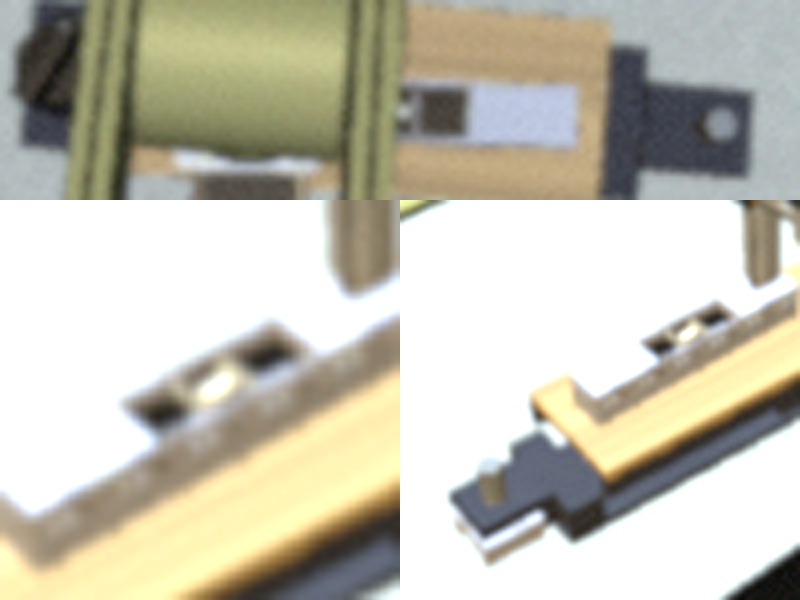

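The pin is seated. The bubble is at about (218,381) in the lower-left crop, roughly between the lines. I'll put a number on it with a rectified profile.

```bash
python3 - <<'E'
from h import *
for f in ('s7','s6'):
    b=dict(np.load(f'pics/{f}.npz'))
    g=cv2.cvtColor(b['image'],cv2.COLOR_BGR2GRAY).astype(np.float32)
    e1,e2=np.array((.4995,.081)),np.array((.495,-.119));m=(e1+e2)/2;u=(e1-e2)/.20005;n=np.array([u[1],-u[0]])
    print(f)
    for y in np.arange(-.012,.0121,.003):
        P=np.array([[proj(b,[*(m+u*x+n*y),.1]) for x in np.arange(-.048,.0481,.002)]],np.float32)
        print(int(round(y*1000)),*[int(k) for k in cv2.remap(g,P[...,0],P[...,1],cv2.INTER_CUBIC)[0]])
E
```

```text
s7
-12 185 185 183 177 168 152 141 134 136 136 138 135 139 139 138 133 135 135 134 132 129 125 122 125 126 124 123 129 130 131 131 131 129 129 133 136 136 137 138 139 136 134 137 141 152 164 177 185 187
-9 187 186 182 174 156 137 115 108 103 102 105 110 109 108 109 111 114 117 118 110 102 98 97 94 93 96 98 104 112 113 111 106 104 104 104 104 111 110 109 106 109 110 115 127 145 165 178 188 191
-6 187 186 181 169 152 124 100 83 78 80 81 81 85 86 88 98 110 113 105 92 82 79 77 75 77 83 95 105 110 108 99 89 80 79 82 84 82 83 84 86 85 92 108 124 145 166 183 188 190
-3 188 187 182 168 143 113 86 65 58 57 60 62 63 69 81 97 109 110 98 88 85 87 86 93 98 108 118 126 122 109 92 74 64 58 59 61 64 63 65 67 74 85 102 126 147 167 178 187 190
0 188 187 180 168 141 109 75 55 42 38 39 43 50 59 73 94 109 107 106 107 117 126 132 134 143 149 149 141 131 111 86 65 48 43 40 40 41 45 48 53 64 85 104 123 146 166 180 185 189
3 189 187 184 166 140 105 74 42 29 25 28 30 36 51 72 92 106 118 127 146 162 169 172 179 179 176 165 149 129 108 83 58 40 29 27 28 29 29 35 47 63 80 101 124 146 164 176 186 190
6 189 187 18
[... 1412 characters left out ...]
184 171 151 118 84 48 31 24 21 22 29 41 56 77 95 101 91 70 54 59 90 128 162 185 195 199 195 190 171 141 100 60 37 29 29 28 32 36 49 63 79 97 118 143 166 182 186
6 188 187 184 177 153 120 83 60 44 40 39 39 44 53 69 85 98 101 89 71 64 79 105 138 158 170 177 177 177 166 146 113 80 54 46 48 48 49 47 57 66 80 91 108 127 151 169 179 185
9 187 187 183 169 149 120 94 78 76 75 74 74 80 86 95 103 109 103 93 82 82 95 115 126 139 146 150 154 150 144 121 97 76 75 77 76 77 76 80 86 99 104 114 124 140 153 168 176 179
12 176 174 168 156 140 121 109 105 101 101 106 112 115 118 117 117 116 111 103 99 101 107 114 124 126 132 142 144 142 130 115 101 98 96 97 99 98 101 106 117 123 128 127 131 139 150 156 160 165
```

The bubble is about +0.5 to +1 mm from mid-lines. It moved about 8.6 mm under pressing, which matches full deck travel, and the push is steady at about 14 N. Handing in.

```bash
python3 -c "
from h import *
s=robot.sense();print(s['t'],s['position'],s['ft_force']);print(robot.sign_off())"
```

```text
21.275 [0.49947939 0.05710697 0.10971161] [-3.83533794  4.59568145 13.61514735]
the job is handed in; nothing more can be done
None
```

I put the pin home in the lug and bracket and let go of it. I then turned the levelling foot about 1.3 rad clockwise. The job was handed in at about 21 s of the 64 s, with the spirit level still pressed down; no verdict is reported.

My last checks, all from the cameras and the wrist force:
- **Pin:** it stands upright with its head resting on the lug. The scene camera put the head within about 2 mm of the hole position I used.
- **Press and deck:** the downward push was steady at about 14 N, with about 6 N sideways. The force rose steeply over the last millimetre. The bubble moved about 8.6 mm against the 8 mm expected for full travel, so I take the deck to be on its stop.
- **Bubble:** it is about +0.5 to +1 mm from midway between the lines, inside the 3 mm limit. This comes from the scene camera only, because the arm partly hid the window from the top camera. Before pressing, the two cameras differed by about 1 mm (8.7 mm from the top, 9.6 mm from the scene).
- **Bystanders:** no move went near the bottle, tumbler, dustpan or brush. I did not measure them, or the hook peg, again at the end.

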